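Number and take a griddle surface reading

TASK

Take the next surface-temperature check of the griddle: first click the tally counter on to the new check's number by swinging its sprung lever right to the stop and letting it spring back. Then draw the surface probe out of its leaning stand and set its foot down inside the steel ring on the griddle, with the probe upright and pressed so lightly that the sprung foot is about half way in. Finish while still holding the probe there, steady and in contact, and leave the griddle and everything else on the range where they stand.

Things in the scene. Friction and masses are not known exactly. Their poses are not given: they have to be found in the camera images.
- counter: Tally counter, fixed: grey base plate 74 x 70 x 8 mm, on it an aluminium drum 50 mm in diameter along the counter's y, its top 63 mm above the range. Origin: under the drum, on the range top. Its -x side (sloping window with four blank white wheels) is its front; z up. A ribbed reset knob sticks out at the +y end (not needed); the lever is at the -y end.
- lever_knob (a point): Middle of the black grip at the lever's free end: a round bar 13 mm in diameter, 30 mm long, along the counter's y (15 mm to either side of this point); the thin arm joins it at its +y end. At rest 95 mm above the range and 25 mm to the counter's +x of the hinge axis. The drum's end face is 28 mm away in +y; nothing but the range lies below the grip's middle.
- lever_axis (a point): Point on the lever's hinge axis, which runs along the counter's y, 38 mm above the range top, in the plane in which the middle of the grip swings: the grip's middle keeps 62 mm from this point.
- counter_lever (a joint): Angle of the counter's sprung lever, rad. 0: at rest, leaning 0.42 rad from upright to the counter's +x (its back). Grows as the grip is swung up and over to the counter's front (-x); stop at 0.85 (0.43 past upright). A spring takes it back to 0 when let go; the grip needs about 1 N at rest and 4 N at the stop.
- stand: Leaning probe stand, fixed: grey base 96 x 70 x 12 mm, two aluminium cheeks (38 mm over their outer faces), between them a steel sleeve, bore 21 mm, wall 3.5 mm, 58 mm long, open at both ends, leaning 0.52 rad (30 degrees) from upright to the stand's -x. Origin: on the range top, 18 mm to the +x of the sleeve's mouth; z up.
- stand_mouth (a point): Centre of the upper mouth of the stand's sleeve, 96 mm above the range top; the probe's collar sits on it. Draw the probe out along the sleeve (1.5 mm play all round) by 90 mm or more to clear it.
- probe: Surface-thermometer probe, loose, 155 g or so, 168 mm long. Origin: centre of the foot's face when the foot is fully out; z runs from the foot up to the handle's top. Along z: foot disc 17 mm in diameter, 0 to 4 mm; steel stem 18 mm in diameter, 16 to 89; collar 33 mm in diameter, 88 to 94; flat-sided white handle 94 to 168. In the stand its z is the sleeve's axis and its y the stand's y.
- probe_handle (a point): Place to grip on the probe's axis, z = 136 mm of the probe (32 mm below the handle's top, 42 mm above the collar). The handle is 26 mm thick along y, flat on both sides (grip across these), 36 mm wide along x, with a small display on its -x face. Axes as the probe's.
- foot_face (a point): Centre of the contact face of the probe's sprung foot (moves in with the foot). Axes as the probe's.
- probe_foot (a joint): How far the probe's foot is pushed up along its own axis, m: 0 fully out, 0.010 fully in. Spring: 0.6 N to start, then 0.4 N per mm: 2.6 N at half travel, 4.6 N fully in.
- griddle: Loose round cast-iron griddle, 2.2 kg, 190 mm in diameter with a low rim (17 mm above the range top) and an ear at either end of its x (224 mm over the ears). Origin: under its centre, on the range top; the cooking face is flat and level, 12 mm above the origin; z up. Behind it, at the back of the range, stand a blue pot (127 mm tall) and a lidded pot (181 mm), both fixed.
- check_ring (a point): Centre of the thin steel ring let into the griddle's cooking face, 38 mm from the griddle's centre, at the level of the face. It marks where to take the reading and is 36 mm in diameter inside and practically flush.
- pepper_mill: Bystander, loose: dark wooden pepper mill, 58 mm across, 170 tall. Origin: centre of its underside. Leave it where it is.
- salt_shaker: Bystander, loose: salt shaker, 44 mm across, 90 tall. Origin: centre of its underside. Leave it where it is.
- tin: Bystander, loose: low food tin, 75 mm across, 58 tall. Origin: centre of its underside. Leave it where it is.
- spice: Bystander, loose: small spice jar with a dark cap, 44 mm across, 96 tall. Origin: centre of its underside. Leave it where it is.
- mug: Bystander, loose: white mug, 82 mm across without its handle, 94 tall. Origin: centre of its underside. Leave it where it is.
- garlic: Bystander, loose: bulb of garlic, about 50 mm. Origin: centre of its underside. Leave it where it is.
- mandarin: Bystander, loose: mandarin, 55 mm across, 48 tall. Origin: centre of its underside. Leave it where it is.

How it is judged (in metres and radians):
On the way, in this order (a step that is already met when the one before it is completed fails the run):
1. the counter's lever is swung to its stop (value of joint counter_lever above 0.78 rad), for 0.05 s.
2. the lever is let go and has sprung back (value of joint counter_lever below 0.08 rad and contact force between each of the arm, the fingers and counter below 0.05 N), for 0.1 s.
3. the probe is drawn out of the stand in the fingers (distance between probe and stand_mouth above 0.095 m and contact force between the fingers and probe above 2 N and contact force between probe and stand below 0.05 N and height (world z) of probe above 0.05 m), for 0.1 s.
4. the probe stands upright in the ring with its foot pressed part-way in (angle between probe's own z axis and vertical below 0.12 rad and horizontal distance between foot_face and check_ring below 0.009 m and value of joint probe_foot between 0.002 and 0.008 m and contact force between probe and griddle between 0.5 and 8 N and contact force between the fingers and probe above 2 N and contact force between probe and stand below 0.05 N), for 0.5 s.
At the end, for the whole second after the job is handed in: Probe still held in the fingers, at rest, off the stand, within 7 degrees of upright; its foot wholly inside the ring (within 9 mm of the centre), pushed in 2 to 8 of its 10 mm, at 0.5 to 8 N on the griddle; counter lever back at rest; griddle within 15 mm of its start (all of step 4 and linear speed of probe below 0.02 m/s and value of joint counter_lever below 0.08 rad and distance of griddle from where it was at the start of the episode below 0.015 m); the arm keeps its last pose, push and grip.
It fails at once if the probe is pressed hard on the griddle (over 15 N) (contact force between probe and griddle above 15 N).
It fails at once if the griddle is shoved more than 20 mm (distance of griddle from where it was at the start of the episode above 0.02 m).
It fails at once if a bystander is moved more than 30 mm (distance of any of pepper_mill, salt_shaker, tin, spice, mug, garlic, mandarin from where it was at the start of the episode above 0.03 m).
It also fails if it takes over 58 s, if anything falls off the work surface, if the arm or the gripper's body presses on something with over 40 N, if the wrist force passes 120 N, or if a joint passes its speed limit or range.

ROBOT

A 6-joint arm with a two-finger parallel gripper is mounted at the origin on a cart in front of the work surface, level with it; the furniture and walls round the work are solid. World frame = base frame: x ahead of the robot, y to its left, z up, the work surface at z = 0. Lengths are in m, angles in degrees, forces in N, time in s.
With the tool pointing down it reaches from about 0.3 to 0.75 m from the base axis. Payload 8.5 kg.
Tool frame: the origin (TCP) lies midway between the tips of the shut fingers; the grasp point (between the pads) lies hold_point_z behind it (hold_point_z is the distance from the TCP to the grasp point, in m); z points along the fingers, y is the line along which they close (so a half turn about z gives the same grasp; the last joint's range is limited). The gripper opens to 88 mm and grips with 3 to 60 N. Pads are 18 mm wide; open, the fingers measure 123 mm over their backs; the gripper's body (75 mm by 187 mm) begins 45 mm behind the grasp point.
Start: joints at [-84.815, 21.807, 74.336, -0, 83.858, -12.336], TCP at [0.166, -0.524, 0.239] pointing down, gripper open.
Joint ranges: [-178.18, 178.18], [-50.72, 133.34], [12.68, 142.11], [-81.47, 261.47], [9.98, 163.14], [-165.26, 165.26]. Speed limits (degrees/s): [136.94, 136.94, 180, 180, 180, 180].

INTERFACE

Orientations are given as [roll, pitch, yaw] about the fixed x, y, z axes, in that order (R = Rz(yaw) Ry(pitch) Rx(roll)).
In Python, from workcell import * gives the robot as it stands.
- The arm moves only by the tool servo_tool, never from a script. Its argument "series" is a list that holds one entry, the list of rows, each a list of 7 numbers: the shift along the tool's x, y, z in units of 25 mm (1.0 is 25 mm), then the turn, a rotation vector about the tool's x, y, z in units of 5 degrees (1.0 is 5 degrees), then the finger opening in mm, from 0 to 88.1. In form: [[[x, y, z, ax, ay, az, claw], ...]]. A call has 1 to 5 rows; each row is the pose to reach, as a shift and turn from the pose commanded when the call began, along the tool's axes at that moment; what a row does not reach only later rows make up. A row lasts 1/12 s, in which the tool goes at most 41.7 mm and 7.16 degrees, less where a joint would pass 70% of its speed; a pose out of reach is approached as far as the arm can. A call with a gripper value outside its range is refused whole. The fingers move at their own pace and stop on an object; "squeeze" is the grip in N (left out, the last holds). Time passes only in rows, so rows that repeat a pose let the fingers close. It gives the time, the measured TCP pose, the force, the opening and the grip force at its end, in the units of the state.
- get_obs(): the state, without advancing time (a new reading comes with each control period).
- snapshot(name): name is "scene" or "top" or "wrist"; returns a dict with "pixels" (480x640x3 uint8, red, green, blue), "fx", "fy", "cx", "cy" (pixels), "extrinsics" (4x4, takes a point from world to camera coordinates); the wrist camera has in their place "hand_eye" (4x4, takes a point from camera to tool coordinates, whose origin is the TCP and whose axes are the flange's). Camera axes: x right, y down, z forward; pixel columns grow to the right and rows downward; lengths in m; the calibration is good to about 2 mm. A picture is of the moment at which its call begins: read the wrist's pose just before it. There is no depth.
- sign_off(): hands the job in; it is judged then, once.
The state is a dict: "time_s": time; "joints": joint angles; "joint_velocities": joint speeds; "effort": joint torques, N m; "ee_pos": TCP position; "tcp_rot": TCP orientation; "ft_force": force on the tool from outside, world axes, zero at the start; "moment": the same for the moment, N m; "finger_gap": opening from 0.0 (shut) to 1.0 (fully open); "grip_force": force on a finger pad.
Only numpy, scipy, OpenCV 4.12 (cv2) and the standard library are available. Lean on these libraries where they do the work, as an engineer would, in place of code of your own. Each camera call takes 0.05 s, during which the arm holds its last target. There are 200 camera calls.

## Working session

There is one attempt and no reset: what is moved stays moved. The work goes in short steps, Python scripts to look and compute and a tool call to move; the robot and the scene stay as the last step left them, time stands still between calls to the robot, and variables do not carry over. Pictures are saved under pics/ and viewed, at most 10 in all, crops included, and the job is handed in when it is done.

Besides the shell and the picture viewer there is one more tool, called after "Request:" by a JSON object that holds its "method" and its "body", one argument or row to a line. servo_tool: Moves the arm, as the interface text tells. Its arguments: {"type":"object","properties":{"series":{"type":"array","items":{"type":"array","items":{"type":"array","items":{"type":"number"}}}},"squeeze":{"type":"number"}},"required":["series"]}

```bash
mkdir -p pics; ls
cat > h.py <<'E'
from workcell import *
import numpy as np, cv2
from scipy.spatial.transform import Rotation as R
def snap(n,f):
    o=get_obs(); s=snapshot(n); cv2.imwrite('pics/'+f,s['pixels'][:,:,::-1])
    K=np.array([[s['fx'],0,s['cx']],[0,s['fy'],s['cy']],[0,0,1]])
    if 'extrinsics' in s: E=np.array(s['extrinsics'])
    else:
        T=np.eye(4); T[:3,:3]=R.from_euler('xyz',o['tcp_rot'],degrees=True).as_matrix(); T[:3,3]=o['ee_pos']
        E=np.linalg.inv(T@np.array(s['hand_eye']))
    np.savez('pics/'+f[:-4]+'.npz',K=K,E=E)
def cam(f):
    d=np.load('pics/'+f+'.npz'); return d['K'],d['E']
def onz(f,uv,z):
    K,E=cam(f); Rm=E[:3,:3]; c=-Rm.T@E[:3,3]; d=Rm.T@np.linalg.inv(K)@np.array([*uv,1.]); return c+d*(z-c[2])/d[2]
def proj(f,p):
    K,E=cam(f); q=K@(E[:3,:3]@np.array(p,float)+E[:3,3]); return q[:2]/q[2]
def tri(obs):
    A=[];b=[]
    for f,uv in obs:
        K,E=cam(f); P=K@E[:3]
        for i in (0,1):
            r=uv[i]*P[2]-P[i]; A.append(r[:3]); b.append(-r[3])
    x=np.linalg.lstsq(np.array(A),np.array(b),rcond=None)[0]; return x
def shift(p,rot=None):
    "world target TCP -> tool units; rot target Rotation"
    o=get_obs(); R0=R.from_euler('xyz',o['tcp_rot'],degrees=True)
    d=R0.inv().apply(np.array(p)-o['ee_pos'])/0.025
    a=np.zeros(3) if rot is None else np.degrees((R0.inv()*rot).as_rotvec())/5
    return np.round(np.r_[d,a],2)
E
python3 - <<'E'
from h import *
snap('scene','s0.png'); snap('top','t0.png')
o=get_obs(); print(o)
import workcell; print([x for x in dir(workcell) if not x.startswith('_')]); print(cam('t0'),cam('s0'))
E
```

```text
pics
{'time_s': 0.1, 'joints': array([-8.48141806e+01,  2.18365141e+01,  7.43774316e+01, -3.92182187e-04,
        8.38580751e+01, -1.23352637e+01]), 'joint_velocities': array([-0.03039207, -0.04262128, -0.0191385 ,  0.13899251, -0.04141045,
        0.03164331]), 'effort': array([ 3.35076009e-03, -4.38649535e+01, -2.24911720e+01,  7.14502204e-02,
        3.42841109e-02, -8.09751259e-05]), 'ee_pos': array([ 0.16555967, -0.52423667,  0.23822282]), 'tcp_rot': array([-1.79929559e+02, -1.50050486e-02,  1.75211161e+01]), 'ft_force': array([-0.25640398,  0.39484949,  0.17464816]), 'moment': array([ 0.02149669,  0.02707615, -0.03391987]), 'grip_force': 0.0, 'finger_gap': 1.0001202996836678}
['PlanningError', 'get_obs', 'hold_point_z', 'sign_off', 'snapshot']
(array([[515.3285856 ,   0.        , 328.93077251],
       [  0.        , 515.3285856 , 229.63826247],
       [  0.        ,   0.        ,   1.        ]]), array([[-0.0028302 , -0.99942375, -0.03382546,  0.01234005],
       [-0.99354327,  0.00664679, -0.11325899,  0.61188673],
       [ 0.11341855,  0.03328652, -0.99298955,  1.07692766],
       [ 0.        ,  0.        ,  0.        ,  1.        ]])) (array([[587.26533646,   0.        , 322.06649682],
       [  0.        , 587.26533646, 238.86534411],
       [  0.        ,   0.        ,   1.        ]]), array([[-0.85275087, -0.52222833, -0.00967133,  0.49306662],
       [-0.33819885,  0.56616889, -0.75171426,  0.29047442],
       [ 0.39804209, -0.63775416, -0.65941803,  0.77297889],
       [ 0.        ,  0.        ,  0.        ,  1.        ]]))
```

View pics/t0.png

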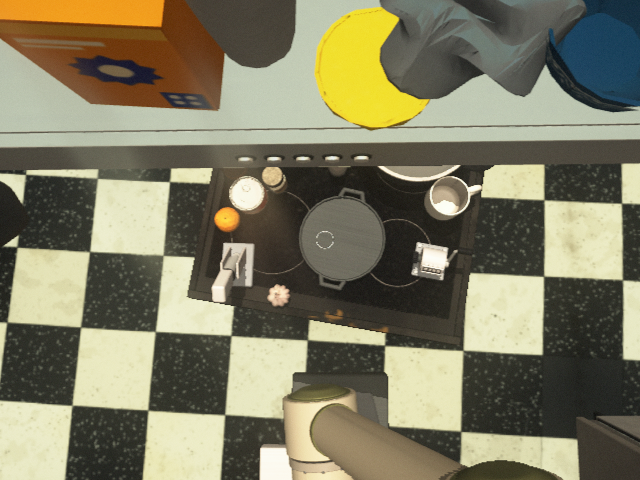

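View pics/s0.png

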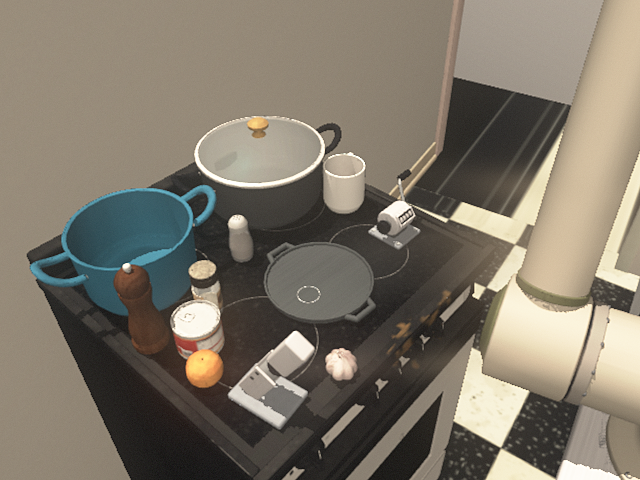

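The top view shows the griddle at about (342,238), the ring at (325,240), the stand with the probe at (232,268), and the counter at (431,260) with its lever to the right. I'll enlarge these details.

Run:
```python
from h import *
t=cv2.imread('pics/t0.png'); s=cv2.imread('pics/s0.png')
def c(i,x,y,w,h): return cv2.resize(i[y:y+h,x:x+w],(400,300),interpolation=cv2.INTER_CUBIC)
a=c(t,195,233,80,60+0); a=c(t,190,232,100,75); b=c(t,395,230,80,60); d=c(s,220,320,120,90+15-15); e=c(s,355,160,80,90*2//3)
e=c(s,345,160,120,90)
cv2.imwrite('pics/crop0.png',np.vstack([np.hstack([a,b]),np.hstack([d,e])]))
print(onz('t0',(342,238),.012),onz('t0',(325,240),.012))
```

```text
[ 0.59588475 -0.0184711   0.012     ] [0.59169747 0.01891071 0.012     ]
```

View pics/crop0.png

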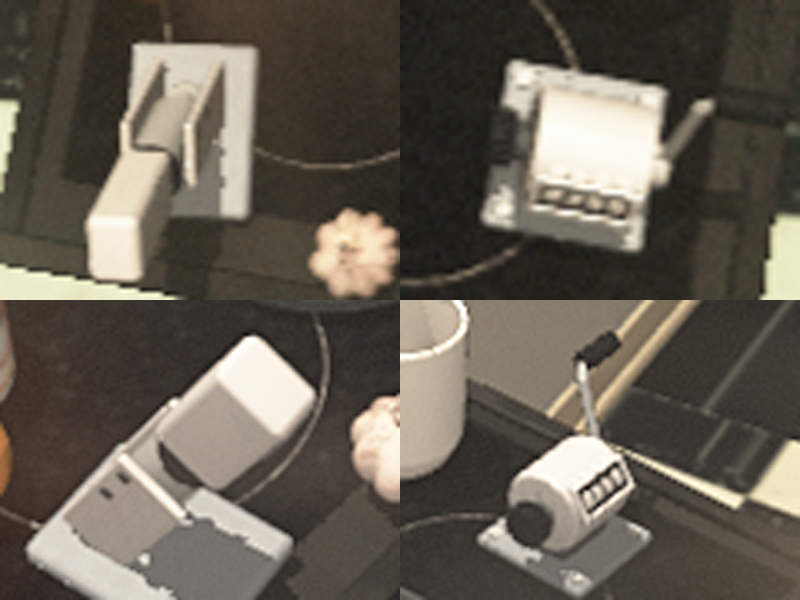

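```bash
cat > fit.py <<'E'
from h import *
from scipy.optimize import least_squares
def Rz(y): return R.from_euler('z',y).as_matrix()
def fit(model,obs,x0):
    f=lambda x: np.concatenate([proj(i,x3)-np.array(uv) for i,uv,m in obs for x3 in [np.r_[x[:2],0]+Rz(x[2])@np.array(m(x))]])
    r=least_squares(f,x0,loss='soft_l1',f_scale=1.); return r.x,r.fun
A=lambda u,v:(u/4+190,v/4+232); B=lambda u,v:((u-400)/5+395,v/5+230); D=lambda u,v:(u/3.3333+220,(v-300)/3.3333+320); E=lambda u,v:((u-400)/3.3333+345,(v-300)/3.3333+160)
if __name__=='__main__':
    C=lambda x,y,z:(lambda p:(x,y,z))
    # counter: base plate centre offset p[3]
    Pl=lambda sx,y,z:(lambda p:(p[3]+sx*.037,y,z))
    ax=[('t0',B(507,60),Pl(1,.035,.008)),('t0',B(665,88),Pl(1,-.035,.008)),('t0',B(640,250),Pl(-1,-.035,.008)),('t0',B(483,225),Pl(-1,.035,.008)),
        ('t0',B(752,103),lambda p:(.025+p[5],p[4],.095)),('s0',E(598,350),lambda p:(.025+p[5],p[4],.095)),
        ('s0',E(650,540),Pl(-1,-.035,.008)),('s0',E(575,592),Pl(-1,.035,.008)),('s0',E(478,535),Pl(1,.035,.008))]
    x,r=fit(None,ax,[.55,-.2,-.17,0,-.055,0]); print('counter',x,r.round(1))
    yc=x; o=np.r_[x[:2],0]; print('knob',o+Rz(x[2])@[.025+x[5],x[4],.095],'tri',tri([('t0',B(752,103)),('s0',E(598,350))]))
    S=lambda sx,y,z:(lambda p:(p[3]+sx*.048,y,z))
    d=np.array([-.5,0,.866]); xp=np.array([.866,0,.5]); top=np.array([-.018,0,.096])+.08*d
    hc=lambda a,b:(lambda p:top+a*.018*xp+np.array([0,b*.013,0]))
    st=[('t0',A(135,43),S(1,.035,.012)),('t0',A(258,45),S(1,-.035,.012)),('t0',A(248,218),S(-1,-.035,.012)),
        ('t0',A(115,248),hc(0,0)),('s0',D(264,388),hc(0,0)),('s0',D(293,543),S(-1,-.035,.012)),('s0',D(27,552),S(1,.035,.012))]
    x,r=fit(None,st,[.5,.2,0,0]); print('stand',x,r.round(1))
    np.save('stand.npy',x); o=np.r_[x[:2],0]; print('handle', o+Rz(x[2])@(np.array([-.018,0,.096])+.048*d), 'tri top',tri([('t0',A(115,248)),('s0',D(264,388))]),o+Rz(x[2])@top)
    print(onz('s0',(319,282),.012),onz('s0',(309,294),.012))
E
python3 fit.py; python3 -c "from workcell import *;print(hold_point_z)"
```

```text
counter [ 0.51912716 -0.20355389 -0.18934076  0.02600038 -0.05456067  0.02684078] [-0.2 -0.5 -0.  -0.3 -0.5  0.8 -1.1 -0.2 -0.2  0.5 -0.3 -0.7  1.  -3.
  1.4 -0.2 -0.9 -0.4]
knob [ 0.55977253 -0.26689652  0.095     ] tri [ 0.56024835 -0.26818254  0.09244023]
stand [ 0.53351386  0.21407206 -0.05311694  0.00438806] [-1.4 -0.3 -0.8  0.7 -1.2  1.1 -1.8  0.2  0.3 -2.1  1.6 -1.5 -1.4 -1.8]
handle [0.49157309 0.21630193 0.137568  ] tri top [0.47657792 0.21568411 0.15889735] [0.47559566 0.2171514  0.16528   ]
[ 0.59198425 -0.01263267  0.012     ] [0.59156862 0.02004323 0.012     ]
0.0187
```

Fits agree: the counter is at (0.545,-0.209) with yaw -10.8°, the knob at about (0.560,-0.268,0.094), and the stand at (0.5335,0.214) with yaw about -3°. The ring is at (0.592,0.0195).

Run:
```python
from h import *
print('mug',onz('t0',(446,197),.094),onz('t0',(471,190),.07),'pot edge',onz('t0',(415,178),.14))
yc=-.189; xc=np.array([np.cos(yc),np.sin(yc),0]); y=np.array([-xc[1],xc[0],0])
k=np.array([.560,-.268,.093])
p=k+.034*xc-.006*y; p[2]=.20; print(p, shift(p,R.from_euler('xyz',[180,0,-10.8],degrees=True)))
```

```text
mug [ 0.67065369 -0.23184321  0.094     ] [ 0.68925215 -0.2887782   0.07      ] pot edge [ 0.70087203 -0.16348886  0.14      ]
[ 0.59226729 -0.28028097  0.2       ] [ 1.921e+01 -4.170e+00  1.540e+00 -1.000e-02  0.000e+00  5.660e+00]
```

Request:
{"method": "servo_tool", "body": {
  "series": [
    [[1.6, -0.4, 0.1, 0, 0, 1.2, 0], [3.2, -0.7, 0.2, 0, 0, 2.4, 0], [4.8, -1.1, 0.3, 0, 0, 3.6, 0], [6.4, -1.4, 0.4, 0, 0, 4.8, 0], [8, -1.8, 0.5, 0, 0, 5.66, 0]]
  ]
}}

```text
time_s: 0.52
ee_pos: [0.3441, -0.4202, 0.2259]
tcp_rot: [-180.0, 0.0, -11.1]
ft_force: [0.4, -0.6, -0.3]
finger_gap: 0.648
grip_force: 0.0
```

Run:
```python
from h import *
print(shift([.592,-.280,.2],R.from_euler('xyz',[180,0,-10.8],degrees=True)),get_obs()['ft_force'])
```

```text
[ 8.65 -7.41  1.04 -0.    0.   -0.06] [ 0.38854866 -0.5602005  -0.27698693]
```

Request:
{"method": "servo_tool", "body": {
  "series": [
    [[1.2, -1, 0.2, 0, 0, 0, 0], [2.4, -2, 0.4, 0, 0, 0, 0], [3.6, -3, 0.6, 0, 0, 0, 0], [4.8, -4, 0.8, 0, 0, 0, 0], [6, -5, 1, 0, 0, 0, 0]]
  ]
}}

```text
time_s: 0.93
ee_pos: [0.5149, -0.3252, 0.2007]
tcp_rot: [-180.0, 0.0, -10.8]
ft_force: [0.3, -1.3, -0.4]
finger_gap: 0.268
grip_force: 0.0
```

Run:
```python
from h import *
print(shift([.592,-.280,.2],R.from_euler('xyz',[180,0,-10.8],degrees=True)))
```

```text
[ 2.69 -2.35  0.03 -0.    0.01  0.01]
```

Request:
{"method": "servo_tool", "body": {
  "series": [
    [[1.4, -1.2, 0, 0, 0, 0, 0], [2.7, -2.3, 0, 0, 0, 0, 0], [2.7, -2.3, 0, 0, 0, 0, 0], [2.7, -2.3, 0, 0, 0, 0, 0], [2.7, -2.3, 0, 0, 0, 0, 0]]
  ]
}}

```text
time_s: 1.35
ee_pos: [0.5901, -0.2828, 0.2007]
tcp_rot: [-180.0, 0.1, -10.8]
ft_force: [-0.8, -0.3, 0.2]
finger_gap: 0.002
grip_force: 0.0
```

Run:
```python
from h import *
snap('wrist','w1.png'); print(shift([.592,-.280,.2])); 
print('knob pred px',proj('w1',[.560,-.268,.095]))
```

```text
[ 0.07 -0.15  0.04  0.    0.    0.  ]
knob pred px [302.95487884 274.07351458]
```

View pics/w1.png

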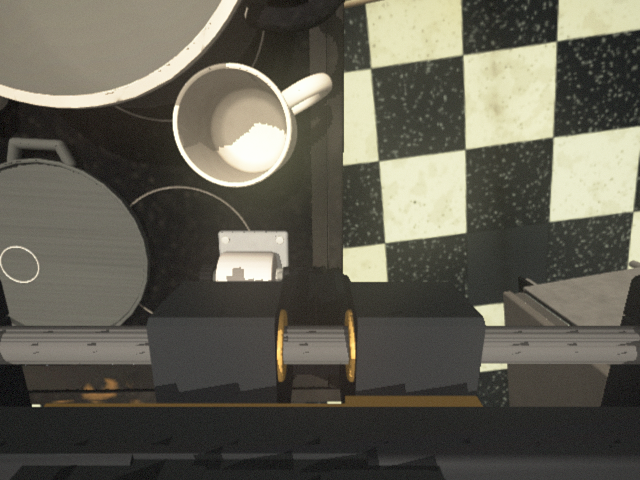

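Run:
```python
from h import *
for p in ([.5876,-.181,.008],[.5744,-.2498,.008],get_obs()['ee_pos']): print(proj('w1',p))
print(onz('w1',(219,232),.008),onz('w1',(288,232),.008), 'ring',onz('w1',(20,265),.012))
```

```text
[214.73760338 232.16384176]
[285.17106217 232.30288377]
[315.70639244 292.61377776]
[ 0.58697276 -0.18520761  0.008     ] [ 0.57417963 -0.25262927  0.008     ] ring [0.59187307 0.01913195 0.012     ]
```

Request:
{"method": "servo_tool", "body": {
  "series": [
    [[0.05, 0, 1.6, 0, 0, 0, 0], [0.05, 0, 3.2, 0, 0, 0, 0], [0.05, 0, 4.8, 0, 0, 0, 0], [0.05, 0, 4.8, 0, 0, 0, 0], [0.05, 0, 4.8, 0, 0, 0, 0]]
  ]
}}

```text
time_s: 1.82
ee_pos: [0.5904, -0.2838, 0.0809]
tcp_rot: [-179.9, 0.2, -10.9]
ft_force: [-0.3, 0.5, 1.1]
finger_gap: 0.002
grip_force: 0.0
```

Request:
{"method": "servo_tool", "body": {
  "series": [
    [[-0.5, 0, 0, 0, 0, 0, 0], [-1, 0, 0, 0, 0, 0, 0], [-1.4, 0, 0, 0, 0, 0, 0], [-1.8, 0, 0, 0, 0, 0, 0], [-1.8, 0, 0, 0, 0, 0, 0]]
  ]
}}

```text
time_s: 2.23
ee_pos: [0.5479, -0.2762, 0.0856]
tcp_rot: [179.8, -0.4, -10.9]
ft_force: [2.9, -1.0, 3.0]
finger_gap: 0.003
grip_force: 1.3
```

Request:
{"method": "servo_tool", "body": {
  "series": [
    [[-0.4, 0, 0.1, 0, 0, 0, 0], [-0.8, 0, 0.1, 0, 0, 0, 0], [-0.8, 0, 0.1, 0, 0, 0, 0], [-0.8, 0, 0.1, 0, 0, 0, 0]]
  ]
}}

```text
time_s: 2.57
ee_pos: [0.5292, -0.2721, 0.081]
tcp_rot: [179.9, -0.2, -10.8]
ft_force: [3.4, -1.3, 1.9]
finger_gap: 0.005
grip_force: 1.6
```

Run:
```python
from h import *
snap('scene','s1.png'); i=cv2.imread('pics/s1.png'); cv2.imwrite('pics/s1c.png',cv2.resize(i[110:290,310:550],(720,540),interpolation=cv2.INTER_CUBIC))
print(get_obs()['ee_pos'],get_obs()['ft_force'])
```

```text
[ 0.52926785 -0.27196006  0.08067636] [ 3.50495481 -2.1697099   1.54030098]
```

View pics/s1c.png

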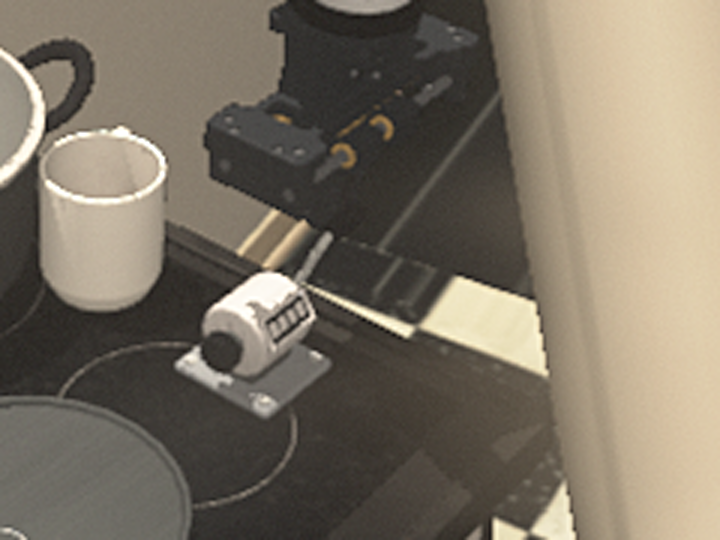

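The crop shows the lever arm (315,258) leaning past upright toward the front. I'll push on until the force rises at the stop.

Request:
{"method": "servo_tool", "body": {
  "series": [
    [[-0.1, 0, 0, 0, 0, 0, 0], [-0.2, 0, 0, 0, 0, 0, 0], [-0.2, 0, 0, 0, 0, 0, 0]]
  ]
}}

```text
time_s: 2.87
ee_pos: [0.5241, -0.2708, 0.0793]
tcp_rot: [179.9, -0.2, -10.8]
ft_force: [7.0, -3.8, -0.3]
finger_gap: 0.005
grip_force: 3.7
```

Request:
{"method": "servo_tool", "body": {
  "series": [
    [[-0.1, 0, 0, 0, 0, 0, 0], [-0.2, 0, 0, 0, 0, 0, 0], [-0.2, 0, 0, 0, 0, 0, 0]]
  ]
}}

```text
time_s: 3.12
ee_pos: [0.5228, -0.2705, 0.0794]
tcp_rot: [179.9, -0.7, -10.8]
ft_force: [26.5, -4.6, -10.1]
finger_gap: 0.007
grip_force: 13.1
```

Force jumped to 26 N, so the lever is at the stop. Next I back off, let the lever follow, and lift away.

Request:
{"method": "servo_tool", "body": {
  "series": [
    [[0.6, 0, 0, 0, 0, 0, 0], [1.2, 0, 0, 0, 0, 0, 0], [1.8, 0, 0, 0, 0, 0, 0], [2.4, 0, 0, 0, 0, 0, 0], [3.1, 0, 0, 0, 0, 0, 0]]
  ]
}}

```text
time_s: 3.53
ee_pos: [0.5941, -0.2829, 0.0782]
tcp_rot: [-179.9, 0.2, -10.8]
ft_force: [0.2, 0.0, 0.9]
finger_gap: 0.005
grip_force: 0.0
```

Request:
{"method": "servo_tool", "body": {
  "series": [
    [[0, 0, 0, 0, 0, 0, 0], [0, 0, -1.5, 0, 0, 0, 0], [0, 0, -3, 0, 0, 0, 20], [0, 0, -4.5, 0, 0, 0, 40], [0, 0, -6, 0, 0, 0, 60]]
  ]
}}

```text
time_s: 3.95
ee_pos: [0.5929, -0.2828, 0.23]
tcp_rot: [-179.9, 0.2, -10.8]
ft_force: [0.2, 0.1, -0.2]
finger_gap: 0.208
grip_force: 0.0
```

```bash
cat > tgt.py <<'E'
from h import *
s=np.load('stand.npy'); Rs=R.from_euler('z',s[2])
d=Rs.apply([-.5,0,.866]); ys=Rs.apply([0,1,0]); m=np.r_[s[:2],0]+Rs.apply([-.018,0,.096])
# tool: z=-d, y=+-ys
def rot(sgn):
    z=-d; y=sgn*ys; x=np.cross(y,z); return R.from_matrix(np.c_[x,y,z])
g=m+.048*d            # grip point
tcp=g+(-d)*.0187
E
python3 - <<'E'
from tgt import *
print('m',m,'tcp',tcp)
o=get_obs(); print(o['joints'].round(1),o['ee_pos'],o['ft_force'])
for s_ in (1,-1): print(rot(s_).as_euler('xyz',degrees=True), shift(tcp+.12*d,rot(s_)))
snap('scene','s2.png')
i=cv2.imread('pics/s2.png'); j=cv2.imread('pics/s0.png'); print(np.abs(i[160:185,395:415].astype(int)-j[160:185,395:415]).mean())
E
```

```text
m [0.51553925 0.21502772 0.096     ] tcp [0.50090991 0.21580552 0.1213738 ]
[-35.8  33.3  56.   -0.   90.8  65. ] [ 0.59292027 -0.28280512  0.22996471] [ 0.24963338  0.05531308 -0.17505588]
[180.          30.00072778 176.95662362] [ -9.72 -18.58   0.23   8.97  -0.58  33.31]
[180.         -30.00072778  -3.04337638] [ -9.72 -18.58   0.23   0.39   6.02  -1.51]
2.6046666666666667
```

Request:
{"method": "servo_tool", "body": {
  "series": [
    [[-0.7, -1.4, 0, 0, 0.5, -0.1, 60], [-1.4, -2.8, 0, 0, 1, -0.2, 60], [-2.1, -4.2, 0, 0.1, 1.5, -0.3, 60], [-2.8, -5.6, 0.1, 0.1, 2, -0.4, 60], [-3.5, -7, 0.1, 0.1, 2.5, -0.5, 60]]
  ]
}}

```text
time_s: 4.42
ee_pos: [0.5387, -0.0933, 0.2252]
tcp_rot: [-179.7, -12.5, -8.3]
ft_force: [1.0, 0.6, 0.4]
finger_gap: 0.631
grip_force: 0.0
```

Run:
```python
from tgt import *
print(get_obs()['joints'].round(1),shift(tcp+.12*d,rot(-1)))
```

```text
[-23.9  17.   85.1   3.9  66.   73.1] [ -5.54 -11.8   -1.17   0.33   3.5   -0.99]
```

Request:
{"method": "servo_tool", "body": {
  "series": [
    [[-0.7, -1.4, -0.1, 0, 0.4, -0.1, 60], [-1.4, -2.8, -0.3, 0.1, 0.8, -0.2, 60], [-2.1, -4.2, -0.4, 0.1, 1.2, -0.3, 60], [-2.8, -5.6, -0.6, 0.2, 1.6, -0.4, 60], [-3.5, -7, -0.7, 0.2, 2, -0.6, 60]]
  ]
}}

```text
time_s: 4.83
ee_pos: [0.4756, 0.0921, 0.2247]
tcp_rot: [-179.7, -22.6, -5.2]
ft_force: [0.5, -0.5, -0.6]
finger_gap: 0.681
grip_force: 0.0
```

Run:
```python
from tgt import *
print(get_obs()['joints'].round(1),shift(tcp+.12*d,rot(-1)))
```

```text
[ -2.8   7.8 100.2  -0.8  49.4  92.8] [-1.69 -4.93 -0.7   0.13  1.49 -0.39]
```

Request:
{"method": "servo_tool", "body": {
  "series": [
    [[-0.5, -1.5, -0.2, 0, 0.5, -0.1, 60], [-1, -3, -0.4, 0.1, 1, -0.2, 60], [-1.7, -4.9, -0.7, 0.13, 1.5, -0.4, 60], [-1.7, -4.9, -0.7, 0.13, 1.5, -0.4, 60], [-1.7, -4.9, -0.7, 0.13, 1.5, -0.4, 60]]
  ]
}}

```text
time_s: 5.25
ee_pos: [0.4403, 0.2191, 0.2247]
tcp_rot: [179.9, -29.9, -2.6]
ft_force: [-0.2, -0.3, -0.1]
finger_gap: 0.68
grip_force: 0.0
```

Run:
```python
from tgt import *
snap('wrist','w2.png'); print(get_obs()['joints'].round(1),shift(tcp+.12*d,rot(-1)))
i=cv2.imread('pics/w2.png')
tp=m+.08*d; xp=Rs.apply([.866,0,.5])
P=[tp+a*.018*xp+b*.013*ys for a,b in ((1,1),(1,-1),(-1,-1),(-1,1))]
q=np.array([proj('w2',p) for p in P]); print(q.round(0))
cv2.polylines(i,[q.astype(np.int32)],True,(0,0,255),1)
cv2.imwrite('pics/w2d.png',i)
```

```text
[ 17.6   8.3 102.3 -15.2  42.1 119.3] [-0.01 -0.05 -0.02 -0.01  0.01  0.05]
[[294. 219.]
 [336. 220.]
 [335. 273.]
 [295. 273.]]
```

View pics/w2d.png

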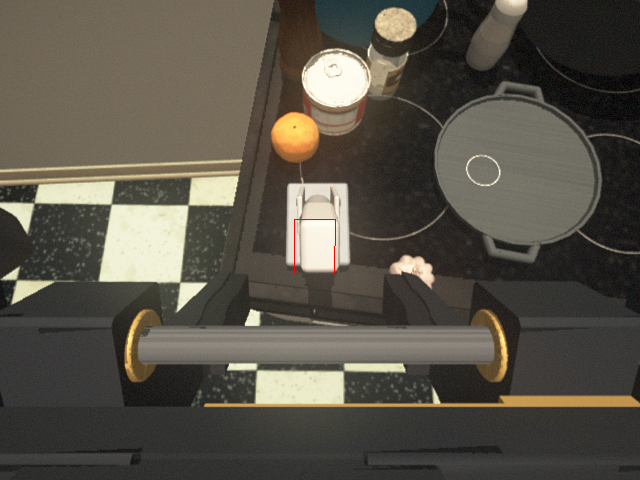

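The wrist view shows the handle top at (300–337, 219–268), matching the prediction to about 2 mm. I'll advance along the axis and grip.

Request:
{"method": "servo_tool", "body": {
  "series": [
    [[0, 0.03, 1.2, 0, 0, 0, 60], [0, 0.03, 2.4, 0, 0, 0, 60], [0, 0.03, 3.6, 0, 0, 0, 60], [0, 0.03, 4.75, 0, 0, 0, 60], [0, 0.03, 4.75, 0, 0, 0, 60]]
  ]
}}

```text
time_s: 5.72
ee_pos: [0.5027, 0.2102, 0.1182]
tcp_rot: [179.8, -29.6, -3.1]
ft_force: [-0.2, -0.3, -0.8]
finger_gap: 0.682
grip_force: 0.0
```

Request:
{"method": "servo_tool", "body": {
  "series": [
    [[0, 0, 0, 0, 0, 0, 40], [0, 0, 0, 0, 0, 0, 32], [0, 0, 0, 0, 0, 0, 26], [0, 0, 0, 0, 0, 0, 15], [0, 0, 0, 0, 0, 0, 15]]
  ],
  "squeeze": 30
}}

```text
time_s: 6.13
ee_pos: [0.5021, 0.2131, 0.124]
tcp_rot: [-180.0, -30.1, -3.0]
ft_force: [-0.5, -0.0, 0.3]
finger_gap: 0.327
grip_force: 0.0
```

Request:
{"method": "servo_tool", "body": {
  "series": [
    [[0, 0, 0, 0, 0, 0, 15], [0, 0, 0, 0, 0, 0, 15], [0, 0, 0, 0, 0, 0, 15], [0, 0, 0, 0, 0, 0, 15]]
  ]
}}

```text
time_s: 6.47
ee_pos: [0.5021, 0.2132, 0.1237]
tcp_rot: [180.0, -30.1, -3.0]
ft_force: [-4.9, -0.9, 7.5]
finger_gap: 0.292
grip_force: 30.0
```

Request:
{"method": "servo_tool", "body": {
  "series": [
    [[0, 0, -0.3, 0, 0, 0, 15], [0, 0, -0.8, 0, 0, 0, 15], [0, 0, -1.4, 0, 0, 0, 15], [0, 0, -2, 0, 0, 0, 15], [0, 0, -2.6, 0, 0, 0, 15]]
  ]
}}

```text
time_s: 6.88
ee_pos: [0.4693, 0.2149, 0.1801]
tcp_rot: [180.0, -30.1, -3.0]
ft_force: [1.9, 0.3, -0.2]
finger_gap: 0.295
grip_force: 30.0
```

Request:
{"method": "servo_tool", "body": {
  "series": [
    [[0, 0, -0.6, 0, 0, 0, 15], [0, 0, -1.2, 0, 0, 0, 15], [0, 0, -1.7, 0, 0, 0, 15], [0, 0, -2.1, 0, 0, 0, 15], [0, 0, -2.1, 0, 0, 0, 15]]
  ]
}}

```text
time_s: 7.3
ee_pos: [0.4428, 0.2164, 0.2262]
tcp_rot: [-180.0, -30.1, -3.0]
ft_force: [0.4, 1.2, -1.3]
finger_gap: 0.292
grip_force: 30.0
```

Request:
{"method": "servo_tool", "body": {
  "series": [
    [[0, 0, 0, 0, 0, 0, 15], [0, 0, 0, 0, 0, 0, 15]]
  ]
}}

```text
time_s: 7.47
ee_pos: [0.4433, 0.216, 0.2238]
tcp_rot: [179.9, -30.0, -3.0]
ft_force: [0.3, -0.3, -0.8]
finger_gap: 0.29
grip_force: 30.0
```

Run:
```python
from h import *
snap('scene','s3.png'); i=cv2.imread('pics/s3.png'); cv2.imwrite('pics/s3c.png',i[150:450,150:550])
ring=np.array([.592,.0193,.012]); U=R.from_euler('xyz',[180,0,-3],degrees=True)
# clear above: foot 60 mm above face, tcp is 117 mm above foot
print(get_obs()['joints'].round(1),shift(ring+[0,0,.117+.06],U))
```

```text
[ 17.4   8.5 102.3 -15.2  41.8 119.2] [ 4.81  7.54  4.38  0.01 -5.99 -0.  ]
```

View pics/s3c.png

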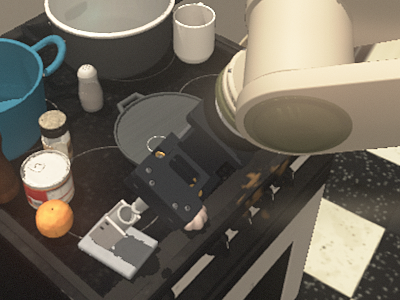

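The probe is out and hanging free in the fingers, with the foot clear of the sleeve near (130,213) in the crop. Next I move up and sideways while turning it upright.

Request:
{"method": "servo_tool", "body": {
  "series": [
    [[0.4, 0.8, -0.5, 0, 0, 0, 15], [0.8, 1.8, -0.7, 0, -0.6, 0, 15], [1.2, 3, -0.6, 0, -1.4, 0, 15], [1.6, 4.2, -0.3, 0, -2.2, 0, 15], [2.2, 5.2, 0.3, 0, -3.2, 0, 15]]
  ]
}}

```text
time_s: 7.93
ee_pos: [0.4874, 0.082, 0.2462]
tcp_rot: [-180.0, -13.9, -3.0]
ft_force: [1.8, 1.0, -0.9]
finger_gap: 0.29
grip_force: 30.0
```

Run:
```python
from h import *
ring=np.array([.592,.0193,.012]); U=R.from_euler('xyz',[180,0,-3],degrees=True)
print(get_obs()['joints'].round(1),shift(ring+[0,0,.117+.06],U))
```

```text
[-4.4 10.3 91.   0.4 64.8 88.5] [ 3.63  2.29  3.26 -0.01 -2.78  0.  ]
```

Request:
{"method": "servo_tool", "body": {
  "series": [
    [[0.8, 0.5, 0.6, 0, -0.7, 0, 15], [1.6, 1, 1.3, 0, -1.4, 0, 15], [2.4, 1.5, 2, 0, -2.1, 0, 15], [3.2, 2, 2.8, 0, -2.8, 0, 15], [3.6, 2.3, 3.2, 0, -2.8, 0, 15]]
  ]
}}

```text
time_s: 8.35
ee_pos: [0.594, 0.0184, 0.186]
tcp_rot: [180.0, 0.3, -3.1]
ft_force: [-1.6, 0.5, -2.2]
finger_gap: 0.289
grip_force: 30.0
```

Request:
{"method": "servo_tool", "body": {
  "series": [
    [[0, 0, 0, 0, 0, 0, 15], [0, 0, 0, 0, 0, 0, 15], [0, 0, 0, 0, 0, 0, 15]]
  ]
}}

```text
time_s: 8.6
ee_pos: [0.5909, 0.021, 0.1899]
tcp_rot: [180.0, -0.0, -3.0]
ft_force: [-0.6, 1.1, -1.0]
finger_gap: 0.291
grip_force: 30.0
```

Run:
```python
from h import *
snap('scene','s4.png'); snap('top','t4.png'); snap('wrist','w4.png')
i=cv2.imread('pics/s4.png'); t=cv2.imread('pics/t4.png'); w=cv2.imread('pics/w4.png')
a=cv2.resize(i[195:345,220:420],(800,600)[:2],interpolation=cv2.INTER_CUBIC)
cv2.imwrite('pics/c4.png',np.hstack([cv2.resize(i[210:330,240:400],(400,300),interpolation=cv2.INTER_CUBIC),cv2.resize(w,(400,300))]))
o=get_obs(); e=np.array(o['ee_pos']); print(o['ee_pos'],o['tcp_rot'],o['ft_force'])
print('foot px pred scene',proj('s4',e-[0,0,.117]),'ring',proj('s4',[.592,.0193,.012]), 'vertical drop', proj('s4',[e[0],e[1],.012]))
```

```text
[0.59094401 0.02120376 0.19073806] [ 1.79966796e+02 -1.03488694e-01 -2.96408780e+00] [-0.4941974  -0.54162812 -1.5763198 ]
foot px pred scene [308.00782874 268.16043324] ring [309.02058154 293.62728099] vertical drop [308.94320441 294.572009  ]
```

View pics/c4.png

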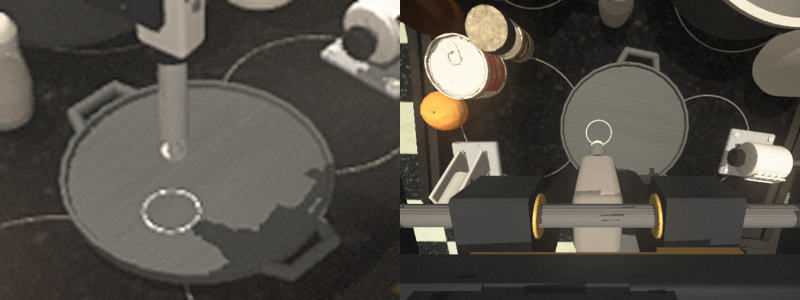

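The scene crop shows the probe upright, foot at about (173,152), with the ring at (172,211) below. I'll go down part way and check centring again.

Request:
{"method": "servo_tool", "body": {
  "series": [
    [[0.03, 0, 0.6, 0, 0, 0, 15], [0.05, 0, 1.2, 0, 0, 0, 15], [0.05, 0, 1.8, 0, 0, 0, 15], [0.05, 0, 1.8, 0, 0, 0, 15], [0.05, 0, 1.8, 0, 0, 0, 15]]
  ]
}}

```text
time_s: 9.17
ee_pos: [0.5924, 0.0209, 0.1453]
tcp_rot: [180.0, -0.0, -3.0]
ft_force: [1.3, -0.0, -1.1]
finger_gap: 0.293
grip_force: 30.0
```

Run:
```python
from h import *
print('ring w4',onz('w4',(317,211),.012))
snap('scene','s5.png'); snap('wrist','w5.png')
i=cv2.imread('pics/s5.png'); w=cv2.imread('pics/w5.png')
cv2.imwrite('pics/c5.png',np.hstack([cv2.resize(i[255:315,270:350],(400,300),interpolation=cv2.INTER_CUBIC),cv2.resize(w[180:270,260:380],(400,300),interpolation=cv2.INTER_CUBIC)]))
o=get_obs(); e=np.array(o['ee_pos']); print(o['ee_pos'],o['tcp_rot'],o['ft_force'])
for f in ('s5','w5'): print('foot px pred',proj(f,e-[0,0,.117]),'ring',proj(f,[.592,.0193,.012]), 'vertical drop', proj(f,[e[0],e[1],.012]))
```

```text
ring w4 [0.59387515 0.01891486 0.012     ]
[0.59309459 0.02064985 0.14618478] [ 1.79959940e+02 -1.51819504e-01 -2.98950597e+00] [ 0.13875762 -0.57440802 -0.6905088 ]
foot px pred [307.77843854 286.75570576] ring [309.02058154 293.62728099] vertical drop [308.04111258 293.88507854]
foot px pred [314.66705947 229.64140167] ring [316.40554037 225.88705871] vertical drop [314.69020364 224.66942986]
```

View pics/c5.png

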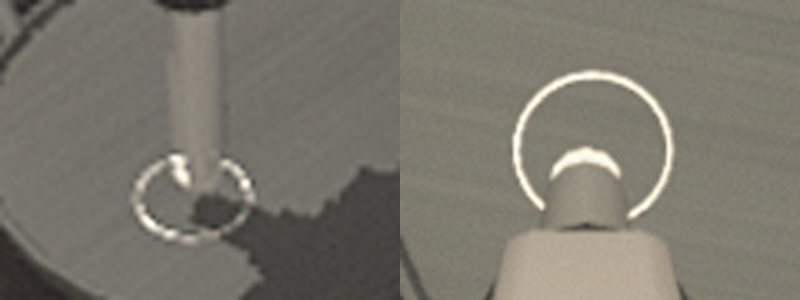

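The ring centre in the wrist crop is (593,148), and the foot, allowing for its height, lies about 4 mm short and 1 mm to the left. I'll correct that and descend slowly.

Request:
{"method": "servo_tool", "body": {
  "series": [
    [[0.13, 0.05, 0.1, 0, 0, 0, 15], [0.13, 0.05, 0.25, 0, 0, 0, 15], [0.13, 0.05, 0.4, 0, 0, 0, 15], [0.13, 0.05, 0.4, 0, 0, 0, 15], [0.13, 0.05, 0.4, 0, 0, 0, 15]]
  ]
}}

```text
time_s: 9.68
ee_pos: [0.5958, 0.0191, 0.1345]
tcp_rot: [180.0, 0.0, -3.0]
ft_force: [-0.2, 0.4, -0.9]
finger_gap: 0.292
grip_force: 30.0
```

Request:
{"method": "servo_tool", "body": {
  "series": [
    [[0, 0, 0.06, 0, 0, 0, 15], [0, 0, 0.12, 0, 0, 0, 15], [0, 0, 0.16, 0, 0, 0, 15], [0, 0, 0.16, 0, 0, 0, 15], [0, 0, 0.16, 0, 0, 0, 15]]
  ]
}}

```text
time_s: 10.1
ee_pos: [0.596, 0.0191, 0.1309]
tcp_rot: [180.0, -0.0, -3.0]
ft_force: [-0.2, -0.2, -0.6]
finger_gap: 0.291
grip_force: 30.0
```

Request:
{"method": "servo_tool", "body": {
  "series": [
    [[0, 0, 0.05, 0, 0, 0, 15], [0, 0, 0.1, 0, 0, 0, 15], [0, 0, 0.1, 0, 0, 0, 15], [0, 0, 0.1, 0, 0, 0, 15]]
  ]
}}

```text
time_s: 10.43
ee_pos: [0.596, 0.0191, 0.1284]
tcp_rot: [180.0, -0.0, -3.0]
ft_force: [-0.2, 0.3, -0.0]
finger_gap: 0.292
grip_force: 30.0
```

Request:
{"method": "servo_tool", "body": {
  "series": [
    [[0, 0, 0.05, 0, 0, 0, 15], [0, 0, 0.1, 0, 0, 0, 15], [0, 0, 0.1, 0, 0, 0, 15], [0, 0, 0.1, 0, 0, 0, 15]]
  ]
}}

```text
time_s: 10.77
ee_pos: [0.596, 0.019, 0.1259]
tcp_rot: [180.0, -0.0, -3.0]
ft_force: [-0.4, 0.4, 1.2]
finger_gap: 0.293
grip_force: 30.0
```

Run:
```python
from h import *
F=[]
for _ in range(6): F.append(get_obs()['ft_force'][2]); snapshot('top')
o=get_obs(); print(np.round(F,2),o['ee_pos'])
snap('wrist','w6.png'); i=cv2.imread('pics/w6.png'); cv2.imwrite('pics/c6.png',cv2.resize(i[180:270,260:380],(640,480),interpolation=cv2.INTER_CUBIC))
e=o['ee_pos']; print(proj('w6',[e[0],e[1],.012]))
```

```text
[1.21 0.64 1.81 1.87 1.86 1.21] [0.59601301 0.01905126 0.12586092]
[314.60777623 230.63539553]
```

View pics/c6.png

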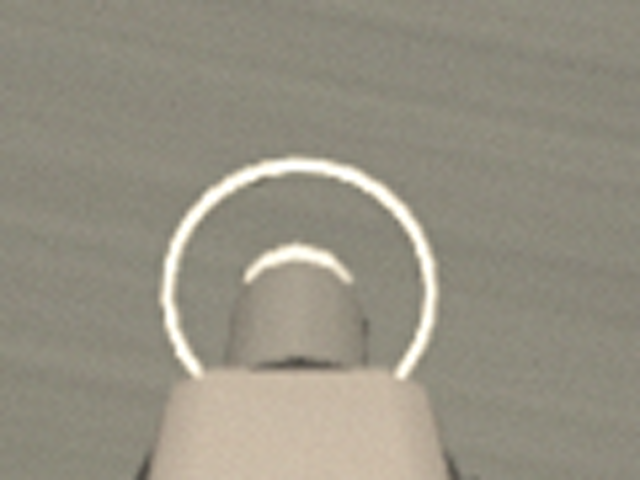

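The foot (arc top at (298,243)) sits inside the ring (centre about (300,290)), within about 2 mm. The contact force is about 2.4 N. I'll press a touch further and let it settle.

Request:
{"method": "servo_tool", "body": {
  "series": [
    [[0, 0, 0.03, 0, 0, 0, 15], [0, 0, 0.03, 0, 0, 0, 15], [0, 0, 0.03, 0, 0, 0, 15], [0, 0, 0.03, 0, 0, 0, 15], [0, 0, 0.03, 0, 0, 0, 15]]
  ]
}}

```text
time_s: 11.53
ee_pos: [0.596, 0.0191, 0.1251]
tcp_rot: [180.0, -0.0, -3.0]
ft_force: [1.3, 0.2, 1.6]
finger_gap: 0.29
grip_force: 30.0
```

Request:
{"method": "servo_tool", "body": {
  "series": [
    [[0, 0, 0, 0, 0, 0, 15], [0, 0, 0, 0, 0, 0, 15], [0, 0, 0, 0, 0, 0, 15], [0, 0, 0, 0, 0, 0, 15], [0, 0, 0, 0, 0, 0, 15]]
  ]
}}

```text
time_s: 11.95
ee_pos: [0.596, 0.0191, 0.125]
tcp_rot: [180.0, -0.0, -3.0]
ft_force: [-0.4, 0.6, 1.4]
finger_gap: 0.293
grip_force: 30.0
```

Run:
```python
from h import *
F=[]
for _ in range(10): F.append(get_obs()['ft_force'][2]); snapshot('top')
o=get_obs(); print(np.mean(F),np.round(F,2),o['ee_pos'],o['tcp_rot'],o['grip_force'])
if 1.0<np.mean(F)<2.8: print(sign_off())
```

```text
1.6037827113936818 [1.43 1.23 1.7  1.52 1.79 1.3  1.67 1.68 1.47 2.25] [0.59595768 0.01906657 0.12502526] [ 1.79971269e+02 -2.89953876e-02 -3.00582172e+00] 29.960160094778985
the job is handed in; nothing more can be done
None
```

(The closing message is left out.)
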